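Clamp the key blank and swing the gauge away

ROBOT

A 6-joint arm with a two-finger parallel gripper is mounted at the origin on the work surface. World frame = base frame: x ahead of the robot, y to its left, z up, the work surface at z = 0. Lengths are in m, angles in rad, forces in N, time in s.
With the tool pointing down it reaches from about 0.425 to 0.95 m from the base axis. Payload 3.5 kg.
Tool frame: the origin (TCP) lies between the finger pads; the fingertips stand 19 mm ahead of it and the grasp point (between the pads) is the TCP; z points along the fingers, y is the line along which they close (so a half turn about z gives the same grasp; the last joint's range is limited). The gripper opens to 85 mm and grips with 20 to 120 N. Pads are 22 mm wide; open, the fingers measure 114 mm over their backs; the gripper's body (76 mm by 85 mm) begins 54 mm behind the grasp point. The pads swing forward as they close: fully open they stand 13 mm farther back than shut.
Start: joints at [-1.433, 0.286, 1.577, -0, 1.279, -0.15], TCP at [0.192, -0.647, 0.25] pointing down, gripper open.
Joint ranges: [-2.77, 2.77], [-0.9, 2.22], [0.21, 2.48], [-1.53, 4.67], [0.24, 2.81], [-2.84, 2.84]. Speed limits (rad/s): [2.79, 2.79, 3.14, 3.14, 3.14, 3.14].

INTERFACE

Orientations are given as a unit quaternion [x, y, z, w].
In Python, from plant import monitor, eyes, ctrl gives the robot as it stands.
- The arm moves only by the shell command python3 -m handwheel 'ROWS' [FORCE]. ROWS is JSON, a list of rows, each a list of 7 numbers: the shift along the tool's x, y, z in units of 40 cm (1.0 is 40 cm), then the turn, a rotation vector about the tool's x, y, z in units of pi rad (1.0 is pi rad), then the opening, from -1 (shut) to 1 (fully open). A call has 1 to 12 rows; each row is the pose to reach, as a shift and turn from the pose commanded when the call began, along the tool's axes at that moment, turning the shorter way round; what a row does not reach only later rows make up. A row lasts 1/8 s, in which the tool goes at most 62.5 mm and 10.7 degrees, less where a joint would pass 70% of its speed; a pose out of reach is approached as far as the arm can. A call with a number of a shift or a turn outside -1 to 1 is refused whole. A call with a gripper value outside its range is refused whole. The fingers move at their own pace and stop on an object; FORCE is the grip in N (left out, the last holds). Time passes only in rows, so rows that repeat a pose let the fingers close. It gives the time, the measured TCP pose, the force, the opening and the grip force at its end, in the units of the state.
- monitor.get_state(): the state, without advancing time (a new reading comes with each control period).
- eyes.read_camera(name): name is "scene" or "top" or "wrist"; returns the picture (420x560x3 uint8, red, green, blue); there is no depth.
- eyes.camera_params(name): a dict with "K" (3x3 intrinsics, pixels), "R" (3x3) and "t" (3): a world point X has camera coordinates R X + t. Camera axes: x right, y down, z forward; pixel columns grow to the right and rows downward; lengths in m; the calibration is good to about 2 mm. The wrist camera is an equidistant fisheye: a pixel r from the principal point sees the ray r / f radians off the axis. A picture is of the moment at which its call begins: read the wrist's pose just before it. camera_params takes no time and is no camera call; for the wrist camera it gives the pose at the moment of the call.
- ctrl.sign_off(): hands the job in; it is judged then, once.
The state is a dict: "time": time; "qpos": joint angles; "dq": joint speeds; "joint_efforts": joint torques, N m; "eef_pos": TCP position; "tcp_rot": TCP orientation; "contact_force": force on the tool from outside, world axes, zero at the start; "wrist_torque": the same for the moment, N m; "opening": opening from 0.0 (shut) to 1.0 (fully open); "finger_force": force on a finger pad.
Only numpy, scipy, OpenCV 4.12 (cv2) and the standard library are available. Lean on these libraries where they do the work, as an engineer would, in place of code of your own. Each camera call takes 0.05 s, during which the arm holds its last target. There are 200 camera calls.

TASK

On the key-cutting machine, turn the three-spoke handwheel fully clockwise (seen from above) by pushing on a spoke, until the vice jaw has closed on the key blank and the wheel stops. Only then push the long gauge arm away from the blank's tip, as far as it swings, so the cutter has room. Do not touch or lift the blank, leave the can, the tub and the jar where they stand, and finish with the hand clear, the wheel still tight and the arm still swung out.

Things in the scene. Friction and masses are not known exactly. Their poses are not given: they have to be found in the camera images.
- machine: Fixed key-cutting machine, front (-x) to the robot. Grey bed: x -100 to 120, y -170 to 170 mm in its frame, flat top 50 mm above the table; red motor cover 110 mm high beside it, y 170 to 320. Origin at table height under the bed. In its frame: vice jaws x -60 to -10, y -23 to 27 mm, tops 66 mm above the table; wheel axis at (20, 100), gauge pivot at (5, -130) mm.
- wheel_hub (a point): Point on the vertical axis of the handwheel at the height of the middle of its spokes, 90 mm above the table. The black hub is 34 mm across and rises 10 mm above this point. Under the spokes there is 35 mm of free height to the bed, apart from a round 40 mm boss on the axis and the flat drive bar of the jaw, 65 mm above the table at the top.
- spoke_end (a point): Centre of the 18 mm black ball on the end of one of the wheel's three equal spokes, 60 mm from the axis, at spoke height. The other two spokes are 120 degrees either way. Spokes are level round steel bars 10 mm thick. Turns with the wheel.
- wheel (a joint): Angle of the handwheel, rad: 0 = jaw open, grows clockwise seen from above, 2.2 = hard stop with the jaw closed on the blank. Starts between 0 and 0.9. It stays where it is left; friction 0.12 N m (about 3 N at 45 mm from the axis). It moves the jaw 2.5 mm per rad.
- jaw: Moving steel jaw of the vice, 50 by 16 mm, 6 mm high, driven by the wheel; slides along the machine's -y towards the fixed jaw. Origin at the middle of its gripping edge, at its underside, 60 mm above the table.
- blank: Loose flat brass key blank lying flat between the jaws: blade 70 by 10 mm, 3 mm thick, along the machine's x, with a 26 mm round bow overhanging towards the machine's front. Origin on the underside of the blade, 28 mm from its tip, 60 mm above the table.
- gauge (a joint): Angle of the gauge arm, rad: about 0 (0 to 0.1 at the start) = across the tip of the blank, along the machine's +y; grows clockwise seen from above; 1.5 = hard stop, swung out along the machine's +x. It stays where it is left; friction 0.05 N m (about 1 N at 55 mm from the pivot).
- gauge_pivot (a point): Point on the vertical axis of the gauge arm at the mid-height of the arm, 76 mm above the table. The round pivot is 22 mm across, top 84 mm above the table.
- gauge_end (a point): Middle of the free end face of the gauge arm, 124 mm from the pivot, mid-height, 76 mm above the table. The arm is a straight steel bar 10 mm wide and 12 mm high, its underside 20 mm above the bed, and turns with the joint.
- can: Standing closed steel can with a paper label, 52 mm across, 110 mm high; bystander. Origin at the centre of its underside.
- tub: Standing open white plastic tub, 80 mm across the rim, 55 mm high; bystander. Origin at the centre of its underside.
- jar: Standing amber glass jar with a black cap, 56 mm across, 75 mm high; bystander. Origin at the centre of its underside.
Not all that is in view belongs to the job. There is more than one size of the blank; the job needs the middle-sized.

How it is judged:
On the way, in this order (a step that is already met when the one before it is completed fails the run):
1. the wheel is tight and the jaw closed on the blank, the gauge arm still across its tip (value of joint wheel above 2.1 rad and value of joint gauge below 0.3 rad), for 0.2 s.
2. the gauge arm is swung out to its stop, the wheel still tight (value of joint gauge above 1.38 rad and value of joint wheel above 2.1 rad), for 0.2 s.
At the end, for the whole second after the job is handed in: wheel within 0.1 rad of its closed stop, jaw pressing on the blank (over 1 N), gauge arm within 0.12 rad of its swung-out stop, blank within 12 mm of where it lay, can, tub and jar within 30 mm of where they stood (all of step 2 and contact force between jaw and blank above 1 N and distance of blank from where it was at the start of the episode below 0.012 m and linear speed of blank below 0.02 m/s and distance of each of can, tub, jar from where it was at the start of the episode below 0.03 m); the robot touches nothing.
It fails at once if the gauge arm was swung away before the blank was clamped (value of joint gauge above 0.4 rad and value of joint wheel below 2 rad).
It fails at once if the blank was touched by the robot (contact force between any of the fingers, the arm and blank above 1 N).
It fails at once if the blank was lifted or pulled out of the vice (distance of blank from where it was at the start of the episode above 0.015 m or height (world z) of blank above 0.068 m).
It fails at once if the can, tub or jar was moved, lifted or knocked over (distance of any of can, tub, jar from where it was at the start of the episode above 0.03 m or angle between any of can, tub, jar's own z axis and vertical above 0.5 rad).
It also fails if it takes over 58 s, if anything falls off the work surface, if the arm or the gripper's body presses on something with over 40 N, if the wrist force passes 120 N, or if a joint passes its speed limit or range.

## Working session

There is one attempt and no reset: what is moved stays moved. The work goes in short steps, Python scripts to look and compute and a shell command to move; the robot and the scene stay as the last step left them, time stands still between calls to the robot, and variables do not carry over. Pictures are saved under pics/ and viewed, at most 10 in all, crops included, and the job is handed in when it is done.

```bash
mkdir -p pics; python3 - <<'E'
from plant import monitor, eyes
import cv2
s=monitor.get_state();print(s)
for n in("scene","top"):
    p=eyes.camera_params(n);print(n,p)
    cv2.imwrite(f"pics/{n}0.png",eyes.read_camera(n)[:,:,::-1])
E
```

```text
{'time': 0.0, 'qpos': array([-1.43299648e+00,  2.87154896e-01,  1.57817891e+00, -1.94286461e-05,
        1.27859591e+00, -1.49991893e-01]), 'dq': array([ 4.19247560e-05, -3.73547347e-04, -5.66668212e-05, -2.33754543e-03,
       -1.61824179e-04,  8.14193205e-06]), 'joint_efforts': array([-1.77357292e-04, -4.05985630e+01, -2.92626679e+01, -1.77395177e-04,
        5.78504551e-03, -2.88679454e-07]), 'eef_pos': array([ 0.1915332 , -0.64661611,  0.24895327]), 'tcp_rot': array([ 9.89663763e-01,  1.43402479e-01, -2.17577145e-06, -1.16856369e-03]), 'contact_force': array([ 0.33245578, -0.27150854,  1.20052908]), 'wrist_torque': array([ 0.0101126 , -0.05701643, -0.00473933]), 'finger_force': 0.0, 'opening': 0.9946656437171583}
scene {'K': array([[495.94724353,   0.        , 281.62258225],
       [  0.        , 495.94724353, 206.51166371],
       [  0.        ,   0.        ,   1.        ]]), 'R': array([[-0.81194789,  0.5835235 , -0.01552251],
       [ 0.41245283,  0.55468728, -0.72263731],
       [-0.41306572, -0.59314614, -0.69105309]]), 't': array([ 0.4704914 , -0.14650945,  1.24426   ])}
top {'K': array([[401.76846471,   0.        , 280.84014417],
       [  0.        , 401.76846471, 211.84728778],
       [  0.        ,   0.        ,   1.        ]]), 'R': array([[ 0.01522129, -0.99987608,  0.0040183 ],
       [-0.98456615, -0.01568873, -0.17430821],
       [ 0.17434965, -0.00130308, -0.98468294]]), 't': array([-0.05616023,  0.54284165,  0.72179488])}
```

View pics/top0.png

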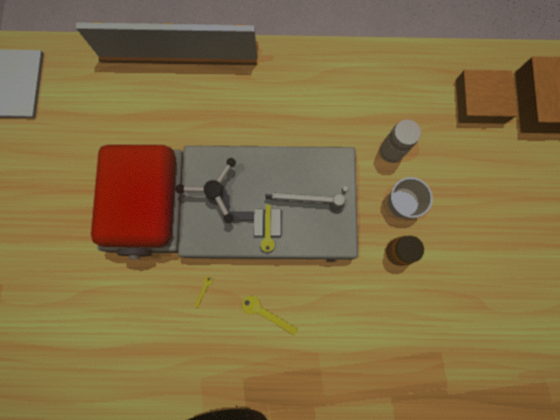

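View pics/scene0.png

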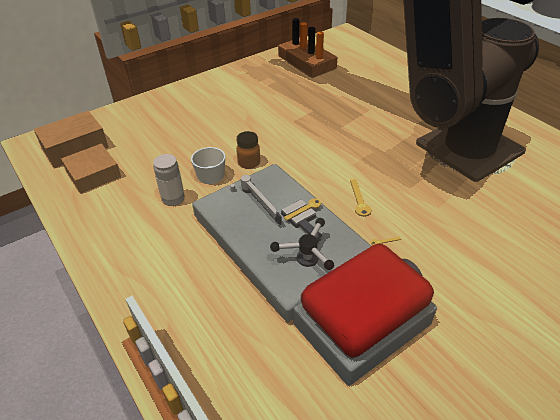

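The top view shows the bed at columns 180–357, rows 147–258. The hub is near (213,189), with balls at (231,162), (180,188) and (228,218). The gauge pivot is near (340,200) and the arm's end near (267,196). The blank lies at column 267. I'll enlarge this.

```bash
python3 - <<'E'
import cv2
a=cv2.imread("pics/top0.png")[135:270,170:365]
cv2.imwrite("pics/c1.png",cv2.resize(a,None,fx=4,fy=4,interpolation=cv2.INTER_CUBIC))
E
```

```text
(no output)
```

View pics/c1.png

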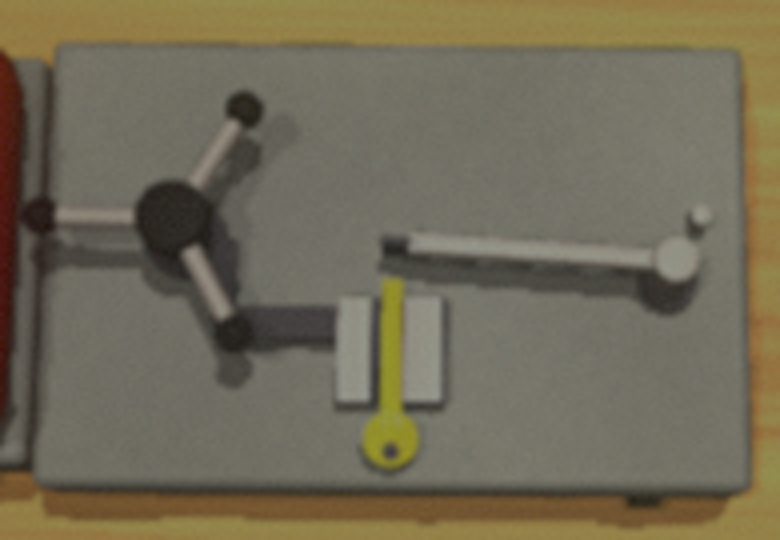

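The crop shows balls at (244,108), (39,215) and (234,332), the hub at (173,215), the pivot at (677,259) and the arm tip at (383,244). Next I convert these to world positions.

```bash
cat > h.py <<'E'
import numpy as np
from plant import monitor, eyes
from scipy.spatial.transform import Rotation as Rn
def px2w(u,v,z,cam="top"):
    p=eyes.camera_params(cam);K,R,t=p["K"],p["R"],p["t"]
    d=R.T@np.linalg.solve(K,[u,v,1.]);c=-R.T@t
    return c+d*(z-c[2])/d[2]
def crop(u,v,z): return px2w((u+.5)/4-.5+170,(v+.5)/4-.5+135,z)
E
python3 - <<'E'
from h import *
np.set_printoptions(precision=4,suppress=True)
P={k:crop(*a) for k,a in dict(b1=(244,108,.09),b2=(39,215,.09),b3=(234,332,.09),hub=(173,215,.1),piv=(677,259,.084),gend=(383,244,.082),bowc=(390,440,.063),tip=(393,279,.063),c1=(60,45,.05),c2=(738,50,.05),c3=(748,490,.05),c4=(38,487,.05)).items()}
for k in P: print(k,P[k])
hb=(P['b1']+P['b2']+P['b3'])/3;print("hub from balls",hb)
for b in('b1','b2','b3'):
    d=P[b]-hb;print(b,np.linalg.norm(d),np.degrees(np.arctan2(d[1],d[0])))
print("gauge len",np.linalg.norm((P['gend']-P['piv'])[:2]))
# machine fit
src=np.array([[120,170],[120,-170],[-100,-170],[-100,170],[20,100],[5,-130]])/1e3
dst=np.array([P['c1'],P['c2'],P['c3'],P['c4'],hb,P['piv']])[:,:2]
r,_=Rn.align_vectors(np.c_[dst-dst.mean(0),np.zeros(6)],np.c_[src-src.mean(0),np.zeros(6)])
M=r.as_matrix()[:2,:2];o=dst.mean(0)-M@src.mean(0)
print("yaw",np.degrees(np.arctan2(M[1,0],M[0,0])),"o",o,"res",dst-(src@M.T+o))
print("hub,piv",M@[.02,.1]+o,M@[.005,-.13]+o)
for k in P: print(k,(P[k][:2]-o)@M)
s=monitor.get_state();print(Rn.from_quat(s["tcp_rot"]).as_matrix())
E
```

```text
b1 [0.629  0.0466 0.09  ]
b2 [0.5767 0.1383 0.09  ]
b3 [0.5241 0.0472 0.09  ]
hub [0.5754 0.0754 0.1   ]
piv [ 0.5622 -0.1538  0.084 ]
gend [ 0.5675 -0.0187  0.082 ]
bowc [ 0.479  -0.0232  0.063 ]
tip [ 0.5549 -0.0231  0.063 ]
c1 [0.6719 0.1434 0.05  ]
c2 [ 0.6749 -0.1899  0.05  ]
c3 [ 0.4594 -0.191   0.05  ]
c4 [0.4556 0.1413 0.05  ]
hub from balls [0.5766 0.0774 0.09  ]
b1 0.060739061414205375 -30.419213018895913
b2 0.060881722013633455 89.86767626695297
b3 0.06054663389999495 -150.15868545666626
gauge len 0.13518013073591081
yaw 0.4868484071965351 o [ 0.5559 -0.0239] res [[-0.0025 -0.0038]
 [-0.0025  0.0029]
 [ 0.002   0.0037]
 [ 0.0012 -0.004 ]
 [ 0.0016  0.0011]
 [ 0.0002  0.    ]]
hub,piv [0.575  0.0763] [ 0.562  -0.1538]
b1 [0.0737 0.0699]
b2 [0.0222 0.1619]
b3 [-0.0312  0.0714]
hub [0.0203 0.0991]
piv [ 0.0052 -0.13  ]
gend [0.0116 0.0051]
bowc [-0.0769  0.0013]
tip [-0.001   0.0008]
c1 [0.1174 0.1662]
c2 [ 0.1176 -0.167 ]
c3 [-0.0979 -0.1663]
c4 [-0.0989  0.166 ]
[[ 0.9589  0.2838 -0.0003]
 [ 0.2838 -0.9589  0.0021]
 [ 0.0003 -0.0021 -1.    ]]
```

```bash
python3 -m handwheel '[[0.1,-0.09,0,0,0,0.03,-1],[0.22,-0.2,0,0,0,0.06,-1],[0.35,-0.32,0,0,0,0.09,-1],[0.46,-0.43,0,0,0,0.0925,-1],[0.57,-0.53,0,0,0,0.0925,-1],[0.67,-0.62,0,0,0,0.0925,-1],[0.74,-0.69,0,0,0,0.0925,-1],[0.77,-0.715,0,0,0,0.0925,-1],[0.77,-0.715,0,0,0,0.0925,-1],[0.77,-0.715,0,0,0,0.0925,-1]]' 20
python3 -c "
from h import *
s=monitor.get_state();print(s['eef_pos'],Rn.from_quat(s['tcp_rot']).as_matrix().round(4),s['opening'],s['qpos'])"
```

```text
time: 1.35
eef_pos: [0.4053, -0.2866, 0.2502]
tcp_rot: [1.0, -0.002, -0.0, 0.0]
contact_force: [0.4, -0.1, 0.4]
opening: 0.007
finger_force: 0.0
[ 0.40534537 -0.2865878   0.25018712] [[ 1.0e+00 -3.9e-03 -5.0e-04]
 [-3.9e-03 -1.0e+00 -2.0e-04]
 [-5.0e-04  2.0e-04 -1.0e+00]] 0.007204391922152673 [-8.19873351e-01 -1.14796846e-01  2.00606534e+00 -5.08982502e-04
  1.25047204e+00  7.55016010e-01]
```

```bash
python3 -m handwheel '[[0.06,-0.1,0,0,0,0,-1],[0.13,-0.22,0,0,0,0,-1],[0.2,-0.34,0,0,0,0,-1],[0.27,-0.46,0,0,0,0,-1],[0.34,-0.58,0.03,0,0,0,-1],[0.41,-0.7,0.06,0,0,0,-1],[0.47,-0.81,0.1,0,0,0,-1],[0.51,-0.88,0.12,0,0,0,-1],[0.536,-0.916,0.125,0,0,0,-1],[0.536,-0.916,0.125,0,0,0,-1],[0.536,-0.916,0.125,0,0,0,-1]]'
python3 - <<'E'
from h import *
import cv2
a=eyes.read_camera("wrist"); cv2.imwrite("pics/w1.png",a[:,:,::-1])
print(eyes.camera_params("wrist"))
E
```

```text
time: 2.72
eef_pos: [0.6213, 0.0788, 0.2008]
tcp_rot: [1.0, -0.002, 0.0, 0.0]
contact_force: [0.0, 0.3, -0.1]
opening: 0.002
finger_force: 0.0
{'K': array([[325.1922621 ,   0.        , 276.99020607],
       [  0.        , 325.1922621 , 215.79417212],
       [  0.        ,   0.        ,   1.        ]]), 'R': array([[-4.02602270e-03, -9.99991617e-01, -7.46206731e-04],
       [-9.59769748e-01,  3.65457710e-03,  2.80764447e-01],
       [-2.80759366e-01,  1.84655068e-03, -9.59776416e-01]]), 't': array([0.081269  , 0.57310503, 0.50593779])}
```

View pics/w1.png

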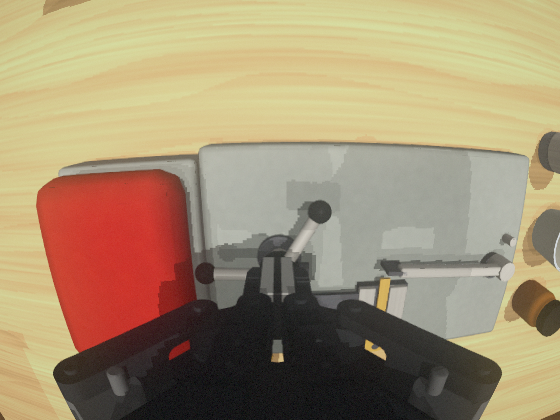

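The wrist view shows the hand above the gap between the spoke with its ball at (320,211) and the spoke with its ball at (205,272), as planned. I'll descend at about +15° on the circle, behind the first spoke.

```bash
python3 -m handwheel '[[-0.004,-0.025,0.04,0,0,0,-1],[-0.004,-0.025,0.1,0,0,0,-1],[-0.004,-0.025,0.16,0,0,0,-1],[-0.004,-0.025,0.21,0,0,0,-1],[-0.004,-0.025,0.25,0,0,0,-1],[-0.004,-0.025,0.26,0,0,0,-1],[-0.004,-0.025,0.26,0,0,0,-1]]'
python3 - <<'E'
from h import *
import cv2
s=monitor.get_state();p=s['eef_pos'];print(p,s['contact_force'],s['wrist_torque'])
h=np.array([.576,.077]);k=.045
for a in range(15,-150,-11):
    q=h+k*np.array([np.cos(np.radians(a)),np.sin(np.radians(a))]);d=q-p[:2]
    print(a,(d[0]/.4).round(3),(-d[1]/.4).round(3))
E
```

```text
time: 3.65
eef_pos: [0.6199, 0.0902, 0.0965]
tcp_rot: [1.0, -0.001, 0.0, -0.0]
contact_force: [-0.2, -0.2, 0.2]
opening: -0.0
finger_force: 0.0
[0.61987434 0.09020742 0.09646006] [-0.18527267 -0.19064882  0.17587353] [-0.03908378  0.00108199 -0.04429047]
15 -0.001 0.004
4 0.003 0.025
-7 0.002 0.047
-18 -0.003 0.068
-29 -0.011 0.088
-40 -0.024 0.105
-51 -0.039 0.12
-62 -0.057 0.132
-73 -0.077 0.141
-84 -0.098 0.145
-95 -0.119 0.145
-106 -0.141 0.141
-117 -0.161 0.133
-128 -0.179 0.122
-139 -0.195 0.107
```

```bash
python3 -m handwheel '[[0.002,0.014,0,0,0,0,-1],[0.003,0.025,0,0,0,0,-1],[0.003,0.036,0,0,0,0,-1],[0.002,0.047,0,0,0,0,-1],[0,0.058,0,0,0,0,-1],[-0.003,0.068,0,0,0,0,-1],[-0.007,0.078,0,0,0,0,-1],[-0.011,0.088,0,0,0,0,-1],[-0.018,0.097,0,0,0,0,-1],[-0.024,0.105,0,0,0,0,-1],[-0.031,0.113,0,0,0,0,-1],[-0.039,0.12,0,0,0,0,-1]]'
```

```text
time: 5.15
eef_pos: [0.6039, 0.042, 0.0964]
tcp_rot: [1.0, -0.001, 0.0, 0.0]
contact_force: [2.2, 3.2, -1.8]
opening: -0.004
finger_force: 1.5
```

```bash
python3 -m handwheel '[[-0.009,0.006,0,0,0,0,-1],[-0.018,0.012,0,0,0,0,-1],[-0.028,0.017,0,0,0,0,-1],[-0.038,0.021,0,0,0,0,-1],[-0.042,0.022,0,0,0,0,-1],[-0.042,0.022,0,0,0,0,-1]]'
```

```text
time: 5.9
eef_pos: [0.5871, 0.0333, 0.0966]
tcp_rot: [1.0, -0.001, 0.0, 0.0]
contact_force: [2.9, 1.7, 0.6]
opening: 0.001
finger_force: 1.2
```

```bash
python3 -m handwheel '[[-0.009,0.002,0,0,0,0,-1],[-0.017,0.003,0,0,0,0,-1],[-0.027,0.004,0,0,0,0,-1],[-0.027,0.004,0,0,0,0,-1]]'; python3 -m handwheel '[[-0.006,0,0,0,0,0,-1],[-0.011,0,0,0,0,0,-1],[-0.011,0,0,0,0,0,-1]]'
```

```text
time: 6.4
eef_pos: [0.5758, 0.0317, 0.0964]
tcp_rot: [1.0, -0.001, -0.0, 0.0]
contact_force: [1.6, 0.3, 1.6]
opening: 0.001
finger_force: 1.1
time: 6.78
eef_pos: [0.5716, 0.0319, 0.0963]
tcp_rot: [1.0, -0.001, -0.0, 0.0]
contact_force: [3.0, -0.1, 1.5]
opening: 0.006
finger_force: 1.2
```

```bash
python3 -m handwheel '[[-0.006,-0.001,0,0,0,0,-1],[-0.011,-0.002,0,0,0,0,-1],[-0.011,-0.002,0,0,0,0,-1]]'; python3 -m handwheel '[[-0.006,-0.001,0,0,0,0,-1],[-0.011,-0.003,0,0,0,0,-1],[-0.011,-0.003,0,0,0,0,-1]]'
```

```text
time: 7.15
eef_pos: [0.5672, 0.0328, 0.0963]
tcp_rot: [1.0, -0.001, -0.0, 0.0]
contact_force: [3.3, 0.2, 1.0]
opening: 0.001
finger_force: 1.4
time: 7.52
eef_pos: [0.5628, 0.034, 0.0963]
tcp_rot: [1.0, -0.001, -0.0, 0.0]
contact_force: [3.7, -1.6, 1.4]
opening: 0.003
finger_force: 1.4
```

```bash
python3 - <<'E'
from h import *
import cv2
a=eyes.read_camera("top")[:,:,::-1][135:270,170:365]
cv2.imwrite("pics/c2.png",cv2.resize(a,None,fx=4,fy=4,interpolation=cv2.INTER_CUBIC))
E
```

```text
(no output)
```

View pics/c2.png

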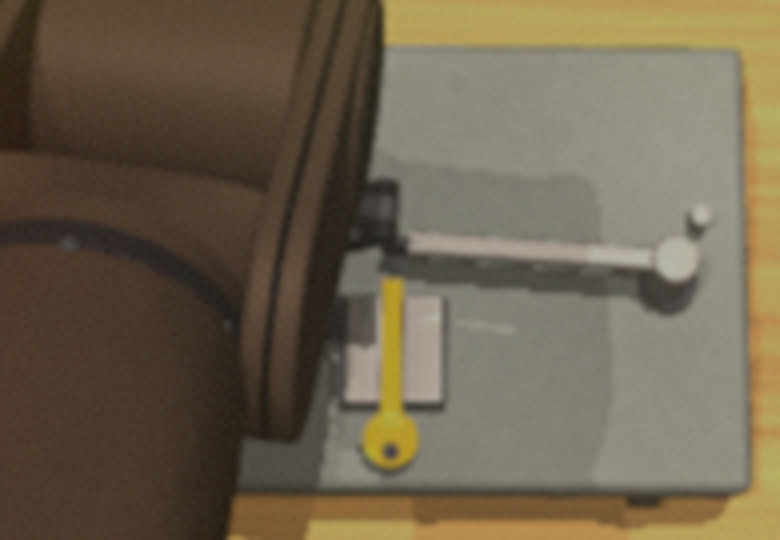

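The blank and gauge haven't moved, and the jaw is almost at the blade (column ~380 in the crop). I'll keep pushing in small steps.

```bash
python3 -m handwheel '[[-0.005,-0.002,0,0,0,0,-1],[-0.01,-0.004,0,0,0,0,-1],[-0.01,-0.004,0,0,0,0,-1]]'; python3 -m handwheel '[[-0.005,-0.002,0,0,0,0,-1],[-0.01,-0.004,0,0,0,0,-1],[-0.01,-0.004,0,0,0,0,-1]]'
```

```text
time: 7.95
eef_pos: [0.5589, 0.0354, 0.0964]
tcp_rot: [1.0, -0.001, -0.0, 0.0]
contact_force: [3.3, -1.6, 0.8]
opening: -0.002
finger_force: 1.8
time: 8.32
eef_pos: [0.5557, 0.037, 0.0966]
tcp_rot: [1.0, -0.001, 0.001, 0.0]
contact_force: [7.0, -1.2, -0.1]
opening: -0.0
finger_force: 2.2
```

```bash
python3 -m handwheel '[[-0.004,-0.002,0,0,0,0,-1],[-0.008,-0.0045,0,0,0,0,-1],[-0.008,-0.0045,0,0,0,0,-1]]'; python3 -m handwheel '[[-0.004,-0.002,0,0,0,0,-1],[-0.004,-0.002,0,0,0,0,-1]]'
```

```text
time: 8.7
eef_pos: [0.5528, 0.0385, 0.0968]
tcp_rot: [1.0, -0.001, 0.001, 0.001]
contact_force: [5.7, -2.3, 0.5]
opening: 0.004
finger_force: 2.6
time: 8.95
eef_pos: [0.5523, 0.039, 0.0972]
tcp_rot: [1.0, -0.001, 0.003, 0.001]
contact_force: [7.9, -4.2, -1.7]
opening: -0.0
finger_force: 3.7
```

```bash
python3 -m handwheel '[[-0.006,-0.004,0,0,0,0,-1],[-0.01,-0.006,0,0,0,0,-1],[-0.01,-0.006,0,0,0,0,-1]]'; python3 -m handwheel '[[-0.006,-0.004,0,0,0,0,-1],[-0.01,-0.007,0,0,0,0,-1],[-0.01,-0.007,0,0,0,0,-1]]'
```

```text
time: 9.32
eef_pos: [0.551, 0.0392, 0.0982]
tcp_rot: [1.0, -0.001, 0.007, 0.003]
contact_force: [13.9, -9.3, -2.9]
opening: 0.001
finger_force: 7.4
time: 9.7
eef_pos: [0.5498, 0.0398, 0.0988]
tcp_rot: [1.0, -0.001, 0.011, 0.005]
contact_force: [20.5, -15.9, -9.1]
opening: -0.002
finger_force: 10.2
```

```bash
python3 -m handwheel '[[0.02,0.013,0,0,0,0,-1],[0.045,0.025,0,0,0,0,-1],[0.065,0.03,0,0,0,0,-1],[0.065,0.03,-0.06,0,0,0,-1],[0.065,0.03,-0.16,0,0,0,-1],[0.065,0.03,-0.28,0,0,0,-1],[0.065,0.15,-0.3,0,0,0,-1],[0.065,0.28,-0.3,0,0,0,-1],[0.065,0.42,-0.3,0,0,0,-1],[0.065,0.54,-0.3,0,0,0,-1],[0.065,0.62,-0.3,0,0,0,-1],[0.065,0.62,-0.3,0,0,0,-1]]'
python3 - <<'E'
from h import *
import cv2
a=eyes.read_camera("top")[:,:,::-1][135:270,170:365]
cv2.imwrite("pics/c3.png",cv2.resize(a,None,fx=4,fy=4,interpolation=cv2.INTER_CUBIC))
E
```

```text
time: 11.2
eef_pos: [0.5669, -0.2042, 0.2152]
tcp_rot: [1.0, -0.003, -0.001, -0.001]
contact_force: [-0.2, 0.5, 0.2]
opening: 0.0
finger_force: 0.0
```

View pics/c3.png

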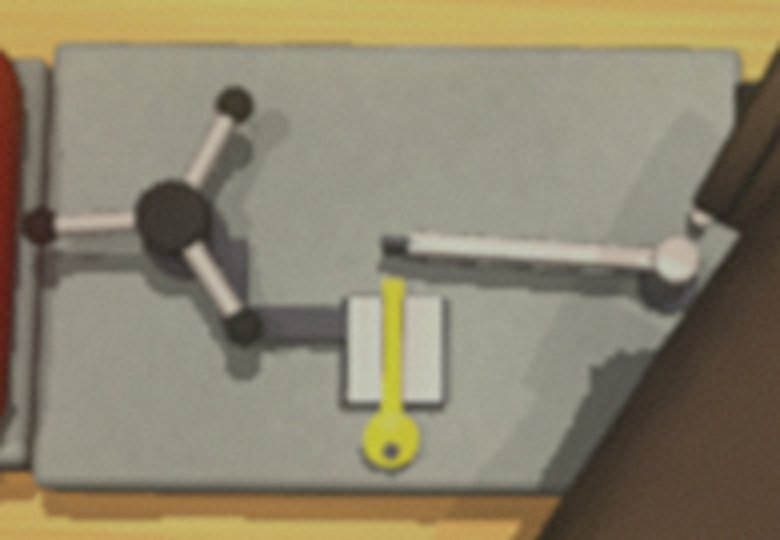

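Jaw closed on the blade with no gap left at (382,345). The wheel had resisted 26 N, and the gauge and blank haven't moved. Next is the gauge: I'll descend on the front side of the arm, 60 mm from the pivot.

```bash
python3 -m handwheel '[[-0.03,-0.1,0,0,0,0,-1],[-0.06,-0.2,0,0,0,0,-1],[-0.071,-0.262,0,0,0,0,-1],[-0.071,-0.264,0.02,0,0,0,-1],[-0.071,-0.264,0.1,0,0,0,-1],[-0.071,-0.264,0.18,0,0,0,-1],[-0.071,-0.264,0.25,0,0,0,-1],[-0.071,-0.264,0.3,0,0,0,-1],[-0.071,-0.264,0.33,0,0,0,-1],[-0.071,-0.264,0.33,0,0,0,-1],[-0.071,-0.264,0.33,0,0,0,-1]]'
python3 - <<'E'
from h import *
p=monitor.get_state()['eef_pos'];print(p)
h=np.array([.562,-.154]);k=.06
for a in range(112,10,-8):
    q=h+k*np.array([np.cos(np.radians(a)),np.sin(np.radians(a))]);d=q-p[:2]
    print(a,(d[0]/.4).round(3),(-d[1]/.4).round(3))
E
```

```text
time: 12.62
eef_pos: [0.5402, -0.0976, 0.0852]
tcp_rot: [1.0, -0.001, 0.001, 0.0]
contact_force: [0.4, 1.0, -0.1]
opening: 0.0
finger_force: 0.0
[ 0.54016827 -0.09756831  0.08517085]
112 -0.002 0.002
104 0.018 -0.004
96 0.039 -0.008
88 0.06 -0.009
80 0.081 -0.007
72 0.101 -0.002
64 0.12 0.006
56 0.138 0.017
48 0.155 0.03
40 0.169 0.045
32 0.182 0.062
24 0.192 0.08
16 0.199 0.1
```

```bash
python3 -m handwheel '[[0.009,-0.002,0.005,0,0,0,-1],[0.018,-0.004,0.005,0,0,0,-1],[0.039,-0.008,0.005,0,0,0,-1],[0.06,-0.009,0.005,0,0,0,-1],[0.081,-0.007,0.005,0,0,0,-1],[0.101,-0.002,0.005,0,0,0,-1],[0.12,0.006,0.005,0,0,0,-1],[0.138,0.017,0.005,0,0,0,-1],[0.155,0.03,0.005,0,0,0,-1],[0.169,0.045,0.005,0,0,0,-1],[0.176,0.053,0.005,0,0,0,-1],[0.176,0.053,0.005,0,0,0,-1]]'
```

```text
time: 14.12
eef_pos: [0.6104, -0.1193, 0.0826]
tcp_rot: [1.0, -0.002, 0.001, 0.0]
contact_force: [0.6, -0.5, 0.5]
opening: -0.001
finger_force: 0.0
```

```bash
python3 -m handwheel '[[0.006,0.009,0,0,0,0,-1],[0.011,0.018,0,0,0,0,-1],[0.011,0.018,0,0,0,0,-1]]'; python3 -m handwheel '[[0.003,0.006,0,0,0,0,-1],[0.005,0.012,0,0,0,0,-1],[0.005,0.012,0,0,0,0,-1]]';python3 -m handwheel '[[0.002,0.005,0,0,0,0,-1],[0.004,0.01,0,0,0,0,-1],[0.004,0.01,0,0,0,0,-1]]'
```

```text
time: 14.5
eef_pos: [0.6145, -0.1263, 0.0824]
tcp_rot: [1.0, -0.001, 0.0, 0.0]
contact_force: [-0.6, 0.0, 0.0]
opening: -0.002
finger_force: 0.0
time: 14.88
eef_pos: [0.6158, -0.1298, 0.0823]
tcp_rot: [1.0, -0.002, -0.001, -0.001]
contact_force: [-1.9, 5.4, 2.2]
opening: 0.0
finger_force: 2.3
time: 15.25
eef_pos: [0.616, -0.1303, 0.0822]
tcp_rot: [1.0, -0.002, -0.003, -0.005]
contact_force: [-5.9, 14.0, 7.7]
opening: -0.001
finger_force: 7.3
```

The gauge is at its stop, with the finger where I predicted and 14 N of resistance. I'll back off, rise and look.

```bash
python3 -m handwheel '[[-0.01,-0.03,0,0,0,0,-1],[-0.015,-0.06,0,0,0,0,-1],[-0.015,-0.06,-0.02,0,0,0,-1],[-0.015,-0.06,-0.12,0,0,0,-1],[-0.015,-0.06,-0.24,0,0,0,-1],[-0.015,-0.06,-0.36,0,0,0,-1],[-0.1,0.02,-0.44,0,0,0,-1],[-0.2,0.12,-0.46,0,0,0,-1],[-0.3,0.22,-0.46,0,0,0,-1],[-0.4,0.32,-0.46,0,0,0,-1],[-0.47,0.4,-0.46,0,0,0,-1],[-0.47,0.4,-0.46,0,0,0,-1]]'
python3 -m handwheel '[[-0.05,0.1,0,0,0,0,-1],[-0.1,0.22,0,0,0,0,-1],[-0.15,0.34,0,0,0,0,-1],[-0.18,0.44,0,0,0,0,-1],[-0.2,0.5,0,0,0,0,-1],[-0.2,0.5,0,0,0,0,-1]]'
python3 - <<'E'
from h import *
import cv2
f=eyes.read_camera("top")[:,:,::-1]
a=f[120:270,170:440]
cv2.imwrite("pics/c4.png",cv2.resize(f[120:270,170:440],None,fx=2.9,fy=2.9,interpolation=cv2.INTER_CUBIC))
E
```

```text
time: 16.75
eef_pos: [0.4278, -0.2967, 0.2673]
tcp_rot: [1.0, -0.004, 0.0, 0.001]
contact_force: [1.6, 0.7, 0.5]
opening: 0.003
finger_force: 0.0
time: 17.5
eef_pos: [0.3488, -0.4948, 0.2662]
tcp_rot: [1.0, -0.002, 0.0, -0.0]
contact_force: [0.1, 0.9, -0.5]
opening: -0.004
finger_force: 0.0
```

View pics/c4.png

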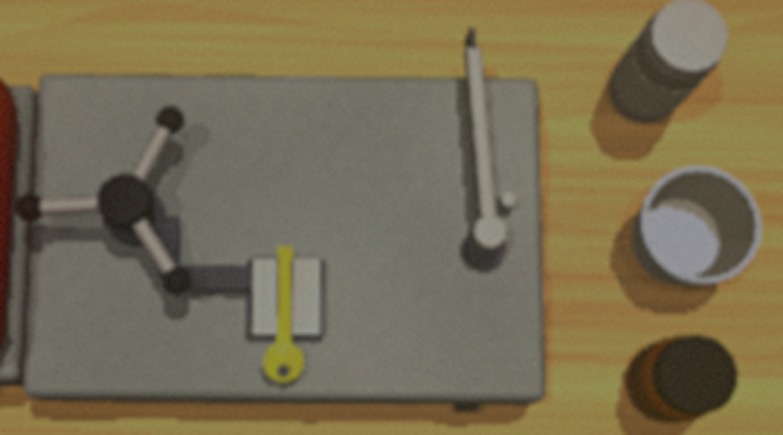

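The wheel is unchanged with the jaw on the blade, the gauge is swung out along +x, and the blank, can, tub and jar haven't moved. The hand is clear, so I'm handing in.

```bash
python3 -c "
from plant import ctrl
print(ctrl.sign_off())"
```

```text
the job is handed in; nothing more can be done
None
```

I handed the job in after about 17.5 s of robot time, with no verdict returned: I turned the wheel clockwise until it stopped against 26 N with the jaw on the blank, then swung the gauge arm out to its stop; the hand is clear, and the last picture shows no visible movement of the blank, can, tub or jar.

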